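# Lock the filter cover and switch the fume extractor to full power

## Task

The bench fume extractor has a fresh filter, but its cover only rests on the sprung seal: press the cover down and turn its black wing knob clockwise to the stop, so that it stays locked down. Then switch the extractor from standby to full power: press the orange key all the way, until it stays down by itself and the white standby key has sprung up. Press neither of the other two keys, do not ram the orange key against its stop, and leave the other things on the table where they are.

Things in the scene. Friction and masses are not known exactly. Their poses are not given: they have to be found in the camera images.
- extractor: light grey fume extractor fixed to the table, 170 deep (x), 360 wide (y), deck 91 mm high. Origin under its middle; x to its back, y left. Right half: filter cover 150 x 160 mm. Left half: console rising to 142 mm, surface sloping up to the back at 0.30 rad (outward normal (-0.296, 0, 0.955) in this frame), with four keys centred at x = -0.006 and y = 0.036, 0.072, 0.108, 0.144
- key_orange_top (a point): middle of the orange key's flat top. Keys slide along the panel's normal. Pushing in: 2 N rising to 6 N from its spring, plus the hidden latch bar (up to 8 N in all); halfway the bar frees the key that was down; then the force drops and the bar snaps over this key, 8.5 to 15 mm in; about 1 mm deeper is a firm stop. Both depths differ between units: feel for them. Over 35 N is ramming
- key_white_top (a point): middle of the white standby key's flat top. This key is latched at the start, its top 4 to 11 mm proud of the panel; the tops of keys that are up stand 19 mm proud
- key_orange_travel (a joint): how far the orange key is pushed in along the panel's normal (m): 0 fully up, 0.008 to 0.015 when it is latched (this depth differs from one extractor to the next).
- key_white_travel (a joint): how far the white key is pushed in along the panel's normal (m): 0 fully up, 0.008 to 0.015 when it is latched (this depth differs from one extractor to the next). It is latched at the start and springs up by itself when another key is pressed.
- key_blue_travel (a joint): how far the blue key is pushed in along the panel's normal (m): 0 fully up, 0.008 to 0.015 when it is latched (this depth differs from one extractor to the next). Must not be pressed.
- key_green_travel (a joint): how far the green key is pushed in along the panel's normal (m): 0 fully up, 0.008 to 0.015 when it is latched (this depth differs from one extractor to the next). Must not be pressed.
- key_orange: orange key: flat cap 62 mm long up the slope, 30 mm wide. The four caps are alike but for colour (white, blue, green, orange), side by side, 36 mm apart centre to centre, in any order. Origin on the panel's surface, 19 mm below the cap's top while the key is up; axes parallel to the extractor's
- cover (a joint): angle of the filter cover about the hinge along its far edge (rad), growing as it opens; 0 pressed fully down, about 0.072 resting on the sprung seal (its front edge 10 mm too high), about 0.02 when it is locked. Pressing it home at the knob takes about 9 N.
- wing_knob (a joint): turn of the wing knob on the cover (rad), growing clockwise seen from above: 0 hidden tongue parallel to the cover's front edge, 1.571 stop, tongue under the frame's front bar. Starts at 0 to 0.35. Unless the cover is pressed down the tongue strikes the bar at about 0.5; with it down the tongue passes under freely. Slight friction; stays where it is left
- wing_grip (a point): point on the knob's upright axis at a good height to grip, 29 mm above the cover and 9 mm below the wing's top. The wing is a black upright plate 60 long, 12 thick, 32 mm high on a hub 28 mm across and 8 mm high; at joint value 0 it lies along the extractor's y. A white line marks the tongue end. Axis at x = -0.045, y = -0.09 in the extractor's frame
- stapler: black stapler, 36 x 150 x 56 mm, lying loose to the right; origin under its middle
- date_stamp: wooden hand stamp, 24 x 48 x 62 mm, standing loose to the right; origin under its middle
- tape_measure: yellow tape measure, 32 x 82 x 61 mm, loose to the right; origin under its middle
- scissors: scissors with orange handles, 87 x 199 x 9 mm, lying loose to the left; origin under their middle

How it is judged:
By the outcome, as a careful person would: the job done as asked, in the order asked, and still so for the second after the job is handed in, with the robot touching nothing.
It also fails if it takes over 42 s, if anything falls off the work surface, if the arm or the gripper's body presses on something with over 40 N, if the wrist force passes 120 N, or if a joint passes its speed limit or range.

## Robot

A 6-joint arm with a two-finger parallel gripper is mounted at the origin on a cart in front of the work surface, level with it; the furniture and walls round the work are solid. World frame = base frame: x ahead of the robot, y to its left, z up, the work surface at z = 0. Lengths are in m, angles in rad, forces in N, time in s.
With the tool pointing down it reaches from about 0.35 to 0.85 m from the base axis. Payload 8.1 kg.
Tool frame: the origin (TCP) lies on the centre line of the jaws, within the pads' length; the fingertips stand 22 mm ahead of it and the grasp point (between the pads) lies 3 mm ahead of it; z points along the fingers, y is the line along which they close (so a half turn about z gives the same grasp; the last joint's range is limited). The gripper opens to 93 mm and grips with 3 to 60 N. Pads are 15 mm wide; open, the fingers measure 128 mm over their backs; the gripper's body (75 mm by 188 mm) begins 65 mm behind the grasp point.
Start: joints at [1.182, 0.13, 1.488, -0, 1.523, -0.085], TCP at [0.179, 0.573, 0.241] pointing down, gripper open.
Joint ranges: [-2.96, 2.96], [-0.89, 2.26], [0.02, 2.5], [-1.34, 4.48], [0, 2.73], [-2.66, 2.66]. Speed limits (rad/s): [2.39, 2.39, 2.79, 3.14, 3.14, 3.14].

## Interface

Orientations are given as a rotation vector (axis times angle).
In Python, from plant import robot, eyes, read_state gives the robot as it stands (robot), with the cameras (eyes) and the readings as plain functions.
- The arm moves only by the shell command python3 inch.py 'ROWS' [FORCE]. ROWS is a JSON list that holds a single list of rows (three levels of brackets), with 1 to 20 rows, each of 5 numbers: the finger opening in m, then dx, dy, dz in a scale on which 1.0 is 0.75 m, then a turn about the tool's z in parts of the range, where 1.0 means 2 pi rad; each row shifts and turns the commanded pose from where the row before left it, along the tool's axes as they then stand; what a row does not reach is not made up. A row lasts 1/10 s, in which the tool goes at most 0.05 m and 0.15 rad, less where a joint would pass 70% of its speed; a pose out of reach is approached as far as the arm can. The fingers move at their own pace and stop on an object; FORCE is the grip in N (left out, the last holds). Time passes only in rows, so rows that do not move let the fingers close. It prints the time, the measured TCP pose, the force, the opening and the grip force at its end. Input that does not fit is refused with a message, and nothing moves.
- read_state(): the state, without advancing time (a new reading comes with each control period).
- eyes.read_camera(name): name is "scene" or "top" or "wrist"; returns a dict with "image" (400x640x3 uint8, red, green, blue), "fx", "fy", "cx", "cy" (pixels), "R" (3x3) and "t" (3): a world point X has camera coordinates R X + t. Camera axes: x right, y down, z forward; pixel columns grow to the right and rows downward; lengths in m; the calibration is good to about 2 mm. The wrist camera is an equidistant fisheye: a pixel r from the principal point sees the ray r / f radians off the axis. A picture is of the moment at which its call begins. There is no depth.
- robot.close_job(): hands the job in; it is judged then, once.
The state is a dict: "t": time; "q": joint angles; "dq": joint speeds; "joint_torque": joint torques, N m; "tool_pos": TCP position; "orientation": TCP orientation; "force": force on the tool from outside, world axes, zero at the start; "wrist_torque": the same for the moment, N m; "opening": finger opening in m; "gripper_force": force on a finger pad.
Only numpy, scipy, OpenCV 4.12 (cv2) and the standard library are available. Lean on these libraries where they do the work, as an engineer would, in place of code of your own. Each camera call takes 0.05 s, during which the arm holds its last target. There are 200 camera calls.

## Working session

There is one attempt and no reset: what is moved stays moved. The work goes in short steps, Python scripts to look and compute and a shell command to move; the robot and the scene stay as the last step left them, time stands still between calls to the robot, and variables do not carry over. Pictures are saved under pics/ and viewed, at most 10 in all, crops included, and the job is handed in when it is done.

```bash
ls; mkdir -p pics; python3 - <<'E'
from plant import robot, eyes, read_state
import cv2,pickle
d={}
for n in("scene","top","wrist"):
    c=eyes.read_camera(n);d[n]=c;cv2.imwrite(f"pics/{n}0.png",c["image"][:,:,::-1])
    print(n,c["fx"],c["fy"],c["cx"],c["cy"],c["R"],c["t"])
pickle.dump(d,open("cam.pkl","wb"))
print(read_state())
E
```

```text
inch.py
pics
plant.py
scene 482.91063625380997 482.91063625380997 320.0144374768165 193.91984676837654 [[-0.87020591 -0.49248606 -0.01411194]
 [-0.34556831  0.63052217 -0.69499953]
 [ 0.35117547 -0.59991606 -0.71887169]] [0.42064403 0.2961128  1.45175618]
top 392.515863755843 392.515863755843 323.9396330992448 198.22575995009737 [[ 0.01598431 -0.99969237  0.01896472]
 [-0.99239905 -0.01817663 -0.12171165]
 [ 0.12201892 -0.0168751  -0.99238431]] [-0.07383655  0.53283348  1.25550694]
wrist 309.70691628693146 309.70691628693146 319.7544676741017 203.85313199214767 [[ 0.29944879  0.95411098 -0.00162986]
 [ 0.91606749 -0.28703038  0.28006057]
 [ 0.26674104 -0.08535685 -0.95998095]] [-0.60000914 -0.03287237  0.39157667]
{'t': 0.15, 'q': array([ 1.18161045e+00,  1.31008976e-01,  1.48899630e+00, -5.90376247e-05,
        1.52295077e+00, -8.53852954e-02]), 'dq': array([ 0.00059574, -0.00128981, -0.00167892, -0.00072872,  0.00197125,
       -0.00232696]), 'joint_torque': array([ 5.09937308e-04, -5.60477722e+01, -4.92332733e+01,  7.67520536e-02,
        3.05616099e-02, -6.89301714e-05]), 'tool_pos': array([0.17933525, 0.57217472, 0.23983368]), 'orientation': array([-4.75331411e-01, -3.10515805e+00,  2.10321252e-03]), 'force': array([ 0.61738166,  0.11156372, -0.34892852]), 'wrist_torque': array([0.00833497, 0.00903338, 0.01074649]), 'gripper_force': 0.0, 'opening': 0.09294896068043519}
```

View pics/top0.png

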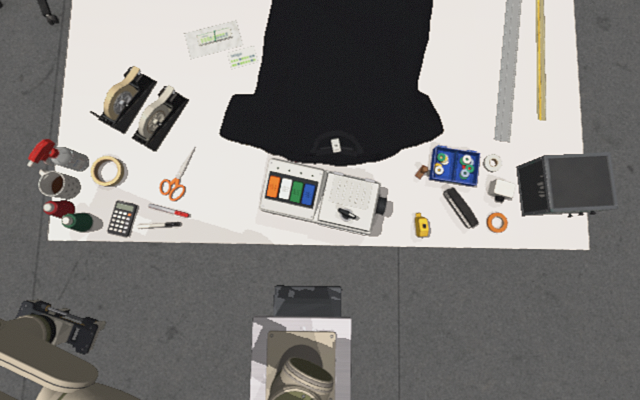

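View pics/scene0.png

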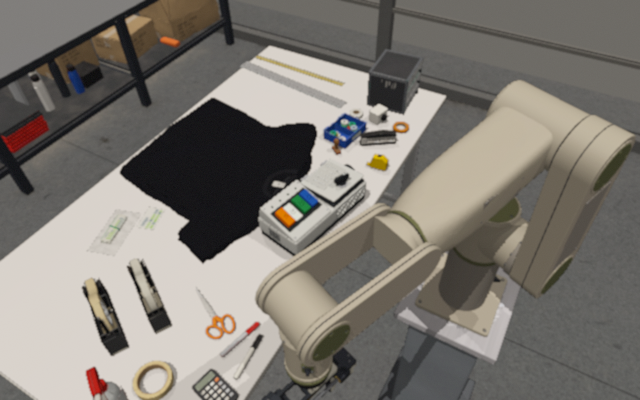

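The top view shows the extractor at about (260–385, 155–237). The keys from left to right are orange (273,187), white, green and blue, and the knob is near (347,214). I'll enlarge both views.

```bash
python3 - <<'E'
import pickle,cv2,numpy as np
d=pickle.load(open("cam.pkl","rb"))
a=d["top"]["image"][150:242,255:395];b=d["scene"]["image"][155:255,250:375]
cv2.imwrite("pics/c1.png",cv2.resize(a,None,fx=5.6,fy=5.6,interpolation=3)[:,:,::-1])
cv2.imwrite("pics/c2.png",cv2.resize(b,None,fx=6,fy=6,interpolation=3)[:,:,::-1])
E
```

```text
(no output)
```

View pics/c1.png

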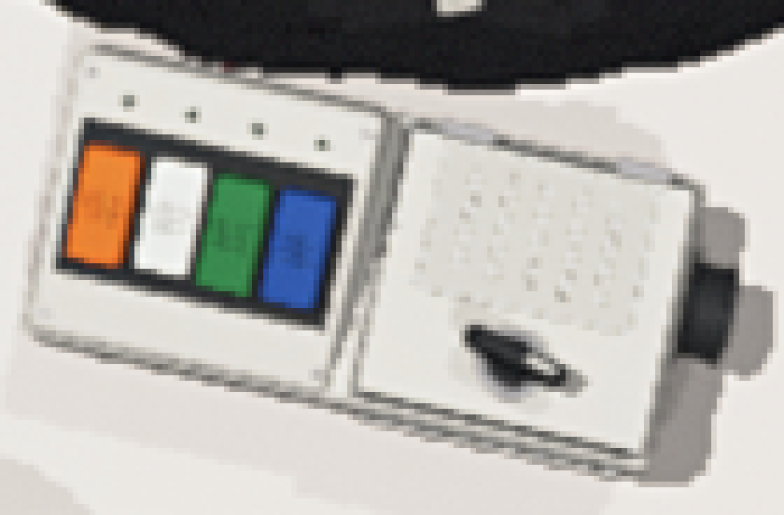

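View pics/c2.png

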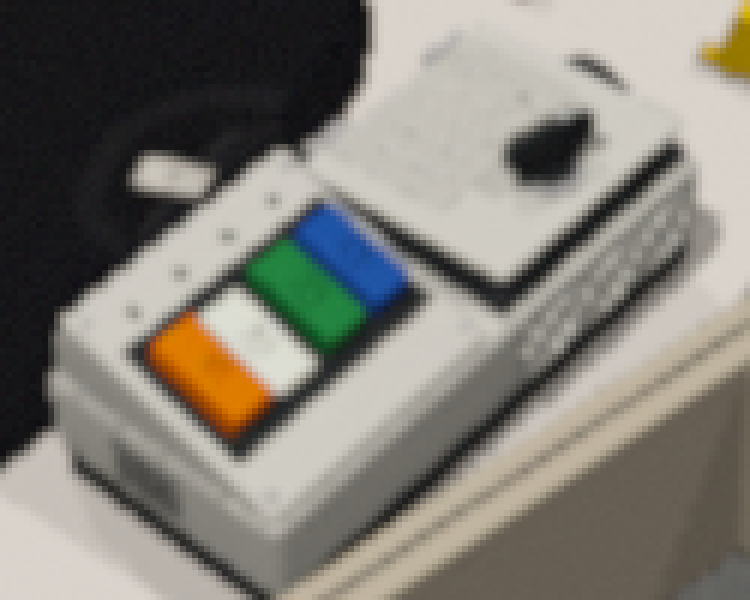

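```bash
cat >h.py <<'E'
import numpy as np,cv2,pickle
from scipy.optimize import least_squares
from scipy.spatial.transform import Rotation as Ro
def proj(c,X):
    p=c["R"]@np.asarray(X)+c["t"]
    if c.get("fish"):
        r=np.hypot(p[0],p[1]);th=np.arctan2(r,p[2]);return np.array([c["cx"],c["cy"]])+c["fx"]*th*p[:2]/r
    return np.array([c["fx"]*p[0]/p[2]+c["cx"],c["fy"]*p[1]/p[2]+c["cy"]])
def W(p,X):
    x,y,a=p;c,s=np.cos(a),np.sin(a);return np.array([x+c*X[0]-s*X[1],y+s*X[0]+c*X[1],X[2]])
def tri(obs):
    return least_squares(lambda X:np.concatenate([proj(c,X)-u for c,u in obs]),[.45,0,.12])
E
python3 - <<'E'
from h import *
d=pickle.load(open("cam.pkl","rb"));T,S=d["top"],d["scene"]
t=lambda u,v:np.array([255+(u+.5)/5.6-.5,150+(v+.5)/5.6-.5])
s=lambda u,v:np.array([250+(u+.5)/6-.5,155+(v+.5)/6-.5])
zk=.133
P=[([-.0116,.144,zk],t(104,206),s(212,368)),([-.0116,.072,zk],t(234,236),s(305,290)),([-.0116,.036,zk],t(299,250),s(352,253)),
([.085,.18,.142],t(88,44),s(60,318)),([.085,.003,.142],t(388,110),s(290,150))]
f=lambda p:np.concatenate([np.r_[proj(T,W(p,X))-a,proj(S,W(p,X))-b] for X,a,b in P])
r=least_squares(f,[.45,0,-.2],loss='soft_l1');print(r.x,f(r.x).reshape(-1,4).round(1))
for X,a,b in P:
    print(tri([(T,a),(S,b)]).x, W(r.x,X))
# knob wing top middle
q=tri([(T,t(517,358)),(S,s(552,147))]);print("knob",q.x,q.fun,W(r.x,[-.045,-.09,.15]))
for z in(.12,.14,.15):
    X=W(r.x,[-.045,-.09,z]);print(z,(proj(T,X)-[255,150])*5.6,(proj(S,X)-[250,155])*6)
E
```

```text
[ 0.5322329  -0.05173891 -0.22785768] [[ 0.1  0.5  0.3  0.6]
 [-0.1  0.9  1.   0.9]
 [-0.2  1.3  1.   0.9]
 [-0.7 -4.3 -4.3 -2. ]
 [ 2.3 -2.1 -3.  -3.2]]
[0.55464041 0.0911834  0.13509044] [0.55346105 0.0911594  0.133     ]
[0.54017888 0.02090798 0.13526454] [0.53719689 0.02102042 0.133     ]
[ 0.5328105  -0.01451112  0.13489553] [ 0.52906481 -0.01404908  0.133     ]
[0.64253193 0.10210946 0.13773792] [0.65569627 0.10440781 0.142     ]
[ 0.60648952 -0.06293317  0.1370641 ] [ 0.61571354 -0.06801719  0.142     ]
knob [ 0.47529272 -0.13278697  0.14000876] [ 0.09757461  0.22654347 -0.27140493 -0.02380508] [ 0.46806584 -0.12924754  0.15      ]
0.12 [505.78839348 373.13670552] [555.80169824 178.48772718]
0.14 [508.51830731 370.32608963] [556.51321114 152.70914378]
0.15 [509.91811743 368.88489814] [556.87380561 139.64456766]
```

The pose from the keys and knob agrees: yaw about −0.20, origin (0.537,−0.052), knob axis (0.475,−0.132), and the knob starts turned about 0.22. I'll move above the knob, turn, and look with the wrist camera.

Units first: shifts go in shares of 0.75 m and turns go in shares of 2 pi rad. So -0.0324 m / 0.75 = -0.0432, -0.0274 m / 0.75 = -0.0365.

```bash
python3 inch.py '[[[0.093, -0.0365, -0.0432, 0, 0], [0.093, -0.0365, -0.0432, 0, 0], [0.093, -0.0365, -0.0432, 0, 0], [0.093, -0.0365, -0.0432, 0, 0], [0.093, -0.0365, -0.0432, 0, 0], [0.093, -0.0365, -0.0432, 0, 0], [0.093, -0.0365, -0.0432, 0, 0], [0.093, -0.0365, -0.0432, 0, 0], [0.093, -0.0365, -0.0432, 0, 0], [0.093, -0.0365, -0.0432, 0, 0], [0.093, -0.0365, -0.0432, 0, 0], [0.093, -0.0365, -0.0432, 0, 0], [0.093, -0.0365, -0.0432, 0, 0], [0.093, -0.0365, -0.0432, 0, 0], [0.093, -0.0365, -0.0432, 0, 0], [0.093, -0.0365, -0.0432, 0, 0], [0.093, -0.0365, -0.0432, 0, 0], [0.093, -0.0365, -0.0432, 0, 0]]]'
python3 inch.py '[[[0.093, 0, 0, 0, 0.0224], [0.093, 0, 0, 0, 0.0224], [0.093, 0, 0, 0, 0.0224], [0.093, 0, 0, 0, 0.0224], [0.093, 0, 0, 0, 0.0224], [0.093, 0, 0, 0, 0.0224], [0.093, 0, 0, 0, 0.0224], [0.093, 0, 0, 0, 0.0224], [0.093, 0, 0, 0, 0.0224], [0.093, 0, 0, 0, 0.0224], [0.093, 0, 0, 0, 0.0224], [0.093, 0, 0, 0, 0.0224], [0.093, 0, 0, 0, 0]]]'
python3 - <<'E'
from h import *
from plant import robot, eyes, read_state
c=eyes.read_camera("wrist");c["fish"]=1;pickle.dump(c,open("w1.pkl","wb"))
cv2.imwrite("pics/w1.png",c["image"][:,:,::-1])
s=read_state();print(s["q"],s["tool_pos"],Ro.from_rotvec(s["orientation"]).as_matrix())
p=(.5373,-.0523,-.2)
for X in([-.0116,.144,.133],[-.045,-.09,.14],[-.0116,.072,.133]):print(W(p,X),proj(c,W(p,X)))
E
```

```text
t: 1.95
tool_pos: [0.4759, -0.1333, 0.2404]
orientation: [-0.476, -3.105, -0.0]
force: [0.8, 0.4, 1.0]
opening: 0.0927
gripper_force: 0.0
t: 3.25
tool_pos: [0.4754, -0.1314, 0.2403]
orientation: [-2.642, -1.7, 0.0]
force: [0.2, -1.7, -0.2]
opening: 0.0924
gripper_force: 0.0
[-3.73675645e-01 -1.61208062e-01  1.77722553e+00 -4.54254104e-06
  1.52602898e+00  4.83659241e-02] [ 0.47547482 -0.13143927  0.24040345] [[ 4.09623544e-01  9.12254555e-01 -4.24130521e-04]
 [ 9.12254653e-01 -4.09623513e-01  1.61426292e-04]
 [-2.64719641e-05 -4.53039051e-04 -9.99999897e-01]]
[0.55453961 0.09113415 0.133     ] [295.85774811 -55.82887034]
[ 0.47531676 -0.13156587  0.14      ] [319.71354813 212.70417451]
[0.54023542 0.02056936 0.133     ] [314.72720093  13.69268765]
```

View pics/w1.png

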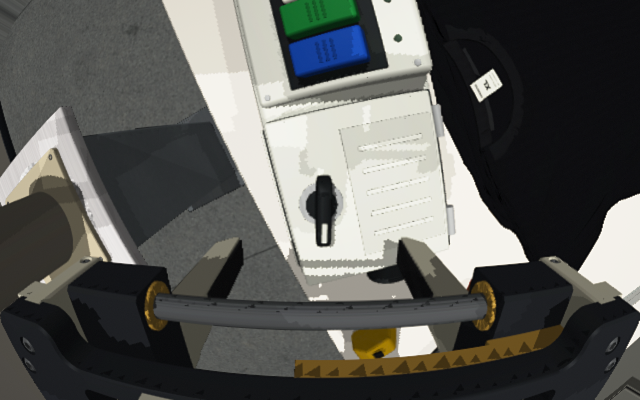

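The wing runs from (323,177) to (323,245) with the white line at its lower end, so the jaws are aligned with it. Its top centre at (322.5,211) is within 2 mm of the prediction. Triangulating from three cameras.

```bash
python3 - <<'E'
from h import *
d=pickle.load(open("cam.pkl","rb"));T,S=d["top"],d["scene"];w=pickle.load(open("w1.pkl","rb"))
t=lambda u,v:np.array([255+(u+.5)/5.6-.5,150+(v+.5)/5.6-.5])
s=lambda u,v:np.array([250+(u+.5)/6-.5,155+(v+.5)/6-.5])
r=tri([(T,t(515,357)),(S,s(552,143)),(w,np.array([322.5,211]))]);print(r.x,r.fun.round(2))
# fine: length consistency - wing ends 60 mm apart in wrist view for given z
for z in(.13,.135,.14,.145,.15):
    P=[least_squares(lambda X:proj(w,[X[0],X[1],z])-u,[.47,-.13]).x for u in(np.array([323.,177]),np.array([322.5,245]))]
    print(z,P,np.linalg.norm(P[0]-P[1]),np.degrees(np.arctan2(*(P[0]-P[1])[::-1])),(P[0]+P[1])/2)
E
```

```text
[ 0.47777416 -0.13136305  0.14010357] [-0.01 -0.43 -1.14  0.63 -0.19  0.36]
0.13 [array([ 0.48950149, -0.10705965]), array([ 0.46358833, -0.16329349])] 0.06191717392086735 65.25924114382566 [ 0.47654491 -0.13517657]
0.135 [array([ 0.48987365, -0.10612729]), array([ 0.46446902, -0.16125757])] 0.06070207661321452 65.25924114382565 [ 0.47717133 -0.13369243]
0.14 [array([ 0.4902458 , -0.10519493]), array([ 0.46534971, -0.15922164])] 0.05948697930556175 65.2592411438256 [ 0.47779776 -0.13220828]
0.145 [array([ 0.49061796, -0.10426256]), array([ 0.4662304 , -0.15718571])] 0.058271881997908934 65.25924114382566 [ 0.47842418 -0.13072414]
0.15 [array([ 0.49099011, -0.1033302 ]), array([ 0.46711109, -0.15514978])] 0.05705678469025611 65.25924114382566 [ 0.4790506  -0.12923999]
```

In the tool's units: 0.025 m / 0.75 = 0.0333, 0.002 m / 0.75 = 0.0027.

```bash
python3 inch.py '[[[0.05, 0, 0.0027, 0.0267, 0], [0.05, 0, 0, 0.0333, 0], [0.05, 0, 0, 0.0333, 0], [0.05, 0, 0, 0.0267, 0], [0.05, 0, 0, 0.0187, 0], [0.05, 0, 0, 0, 0]]]'
python3 inch.py '[[[0, 0, 0, 0, 0], [0, 0, 0, 0, 0], [0, 0, 0, 0, 0], [0, 0, 0, 0, 0], [0, 0, 0, 0, 0], [0, 0, 0, 0, 0], [0, 0, 0, 0, 0]]]' 40
```

```text
t: 3.9
tool_pos: [0.4772, -0.1322, 0.1359]
orientation: [-2.637, -1.706, 0.001]
force: [-2.7, 2.0, 3.2]
opening: 0.0517
gripper_force: 2.1
t: 4.6
tool_pos: [0.476, -0.1316, 0.1362]
orientation: [-2.637, -1.703, 0.003]
force: [-8.2, 4.2, 6.0]
opening: 0.0264
gripper_force: 40.2
```

Opening is 26 mm rather than 12, so I may have the hub. I'll look before going on.

```bash
python3 - <<'E'
from h import *
from plant import robot, eyes, read_state
c=eyes.read_camera("wrist");cv2.imwrite("pics/w2.png",cv2.resize(c["image"][120:330,160:480],None,fx=2.4,fy=2.4)[:,:,::-1])
print(read_state()["opening"])
E
```

```text
0.02591108455403909
```

View pics/w2.png

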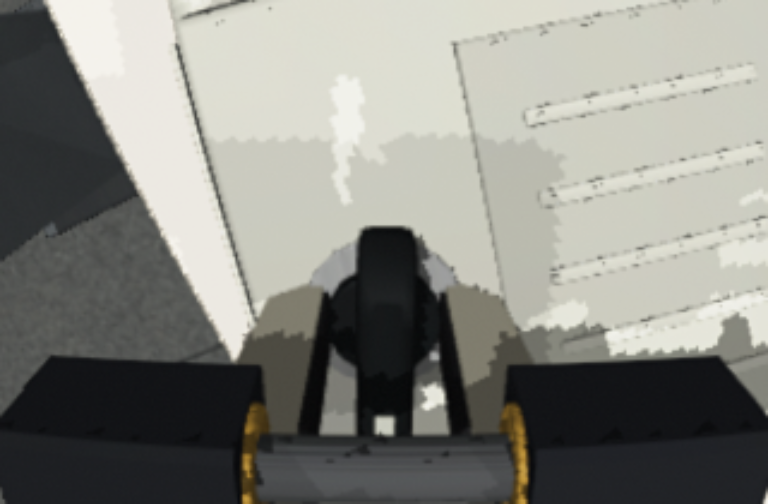

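The fingers are on the hub, so I'll open a little, rise 7 mm and close on the wing.

In the tool's units: -0.007 m / 0.75 = -0.0093.

```bash
python3 inch.py '[[[0.045, 0, 0, 0, 0], [0.045, 0, 0, 0, 0], [0.045, 0, 0, 0, 0], [0.045, 0, 0, -0.0093, 0], [0.045, 0, 0, 0, 0], [0, 0, 0, 0, 0], [0, 0, 0, 0, 0], [0, 0, 0, 0, 0], [0, 0, 0, 0, 0], [0, 0, 0, 0, 0], [0, 0, 0, 0, 0], [0, 0, 0, 0, 0]]]' 40
```

```text
t: 5.85
tool_pos: [0.4766, -0.132, 0.1431]
orientation: [-2.638, -1.702, 0.002]
force: [-5.2, 3.1, 1.7]
opening: 0.0265
gripper_force: 40.0
```

```bash
python3 - <<'E'
from h import *
from plant import robot, eyes, read_state
c=eyes.read_camera("wrist");cv2.imwrite("pics/w3.png",cv2.resize(c["image"][180:310,240:400],None,fx=4.6,fy=4.6)[:,:,::-1])
E
```

```text
(no output)
```

View pics/w3.png

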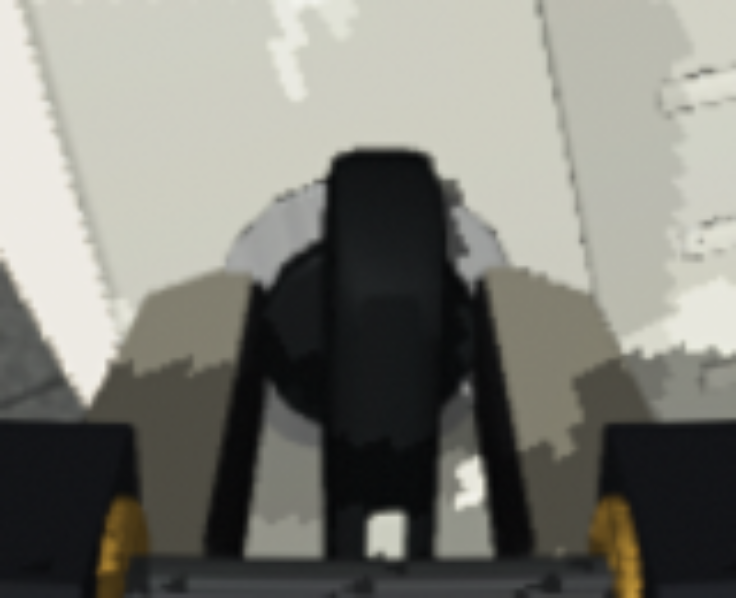

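In the tool's units: -0.008 m / 0.75 = -0.0107.

```bash
python3 inch.py '[[[0.045, 0, 0, 0, 0], [0.045, 0, 0, 0, 0], [0.045, 0, 0, 0, 0], [0.045, 0, 0, 0, 0], [0.045, 0, 0, -0.0107, 0], [0.045, 0, 0, 0, 0], [0.045, 0, 0, 0, 0]]]'
python3 inch.py '[[[0, 0, 0, 0, 0], [0, 0, 0, 0, 0], [0, 0, 0, 0, 0], [0, 0, 0, 0, 0], [0, 0, 0, 0, 0], [0, 0, 0, 0, 0], [0, 0, 0, 0, 0]]]' 40
```

```text
t: 6.6
tool_pos: [0.4777, -0.1324, 0.1521]
orientation: [2.639, 1.703, 0.001]
force: [0.3, -0.7, 0.6]
opening: 0.0451
gripper_force: 0.0
t: 7.3
tool_pos: [0.4771, -0.1322, 0.151]
orientation: [-2.639, -1.702, 0.001]
force: [3.3, -1.4, -5.7]
opening: 0.0121
gripper_force: 39.5
```

On the wing now (12 mm). I'll press down.

In the tool's units: 0.003 m / 0.75 = 0.004, 0.002 m / 0.75 = 0.0027.

```bash
python3 inch.py '[[[0, 0, 0, 0.004, 0], [0, 0, 0, 0.004, 0], [0, 0, 0, 0.0027, 0], [0, 0, 0, 0, 0], [0, 0, 0, 0, 0]]]' 50;  python3 inch.py '[[[0, 0, 0, 0.0027, 0], [0, 0, 0, 0, 0], [0, 0, 0, 0, 0]]]'
```

```text
t: 7.8
tool_pos: [0.4759, -0.1319, 0.1437]
orientation: [-2.638, -1.701, 0.004]
force: [-11.6, 2.5, 7.8]
opening: 0.0118
gripper_force: 50.0
t: 8.1
tool_pos: [0.4758, -0.1319, 0.1429]
orientation: [-2.638, -1.702, 0.004]
force: [-17.8, 5.5, 17.6]
opening: 0.0119
gripper_force: 50.0
```

In the tool's units: -0.003 m / 0.75 = -0.004, -0.001 m / 0.75 = -0.0013.

```bash
python3 inch.py '[[[0, -0.0013, -0.004, 0, 0], [0, 0, 0, 0, 0]]]'; python3 inch.py '[[[0, 0, 0, 0, 0.0191], [0, 0, 0, 0, 0.0191], [0, 0, 0, 0, 0.0191], [0, 0, 0, 0, 0.0191], [0, 0, 0, 0, 0]]]'
```

```text
t: 8.3
tool_pos: [0.4755, -0.1319, 0.1433]
orientation: [2.638, 1.702, 0.004]
force: [-0.9, 3.0, 5.3]
opening: 0.0113
gripper_force: 50.0
t: 8.8
tool_pos: [0.4749, -0.1314, 0.143]
orientation: [-2.971, -1.02, -0.003]
force: [-4.7, 4.5, 8.7]
opening: 0.012
gripper_force: 50.0
```

In the tool's units: 0.001 m / 0.75 = 0.0013, 0.12 rad / 6.2832 = 0.0191.

```bash
python3 inch.py '[[[0, 0, 0, 0.0013, 0.0191], [0, 0, 0, 0, 0.0191], [0, 0, 0, 0, 0.0191], [0, 0, 0, 0, 0.0191], [0, 0, 0, 0, 0]]]'; python3 -c "
from plant import robot, eyes, read_state;s=read_state();print(s['wrist_torque'],s['force'],s['q'])"
```

```text
t: 9.3
tool_pos: [0.4746, -0.1308, 0.1429]
orientation: [-3.127, -0.285, -0.002]
force: [-9.6, 9.6, 18.0]
opening: 0.0119
gripper_force: 50.0
[1.77716039 1.78482952 0.02691345] [-9.62496687  9.64827334 18.00414724] [-0.37453225 -0.09462203  1.89741982  0.00215603  1.3387165   1.01369276]
```

In the tool's units: 0.12 rad / 6.2832 = 0.0191.

```bash
python3 inch.py '[[[0, 0, 0, 0, 0.0191], [0, 0, 0, 0, 0.0191], [0, 0, 0, 0, 0.0127], [0, 0, 0, 0, 0]]]'; python3 -c "
from plant import robot, eyes, read_state;s=read_state();print(s['wrist_torque'])"; python3 inch.py '[[[0, 0, 0, 0, 0.0064], [0, 0, 0, 0, 0.0064], [0, 0, 0, 0, 0]]]'; python3 -c "
from plant import robot, eyes, read_state;s=read_state();print(s['wrist_torque'])"
```

```text
t: 9.7
tool_pos: [0.4746, -0.1303, 0.1429]
orientation: [-3.132, 0.214, -0.001]
force: [-11.5, 12.6, 19.4]
opening: 0.0115
gripper_force: 50.0
[2.06034542 1.83247357 0.02994698]
t: 10.0
tool_pos: [0.4746, -0.1302, 0.1429]
orientation: [-3.121, 0.336, -0.001]
force: [-11.0, 12.8, 18.8]
opening: 0.0119
gripper_force: 50.1
[2.19092159 1.81849436 0.35579225]
```

In the tool's units: 0.03 rad / 6.2832 = 0.0048.

```bash
python3 inch.py '[[[0, 0, 0, 0, 0.0048], [0, 0, 0, 0, 0]]]'; python3 -c "
from plant import robot, eyes, read_state;s=read_state();print(s['wrist_torque'])"; python3 inch.py '[[[0, 0, 0, -0.0027, 0], [0, 0, 0, 0, 0]]]'; python3 inch.py '[[[0.04, 0, 0, 0, 0], [0.04, 0, 0, 0, 0], [0.04, 0, 0, 0, 0], [0.04, 0, 0, -0.04, 0], [0.04, 0, 0, -0.0533, 0], [0.04, 0, 0, 0, 0]]]'
python3 - <<'E'
from h import *
from plant import robot, eyes, read_state
c=eyes.read_camera("wrist");c["fish"]=1;pickle.dump(c,open("w4.pkl","wb"));cv2.imwrite("pics/w4.png",c["image"][:,:,::-1])
E
```

```text
t: 10.2
tool_pos: [0.4746, -0.1301, 0.1429]
orientation: [-3.116, 0.381, -0.0]
force: [-11.8, 12.2, 19.7]
opening: 0.0118
gripper_force: 50.6
[2.16905643 1.88498303 0.78157075]
t: 10.4
tool_pos: [0.4746, -0.1302, 0.1439]
orientation: [-3.116, 0.379, -0.001]
force: [-4.7, 10.3, 8.7]
opening: 0.0115
gripper_force: 50.6
t: 11.0
tool_pos: [0.4771, -0.1331, 0.2184]
orientation: [3.116, -0.383, 0.014]
force: [-0.3, -0.0, 0.2]
opening: 0.0398
gripper_force: 0.0
```

View pics/w4.png

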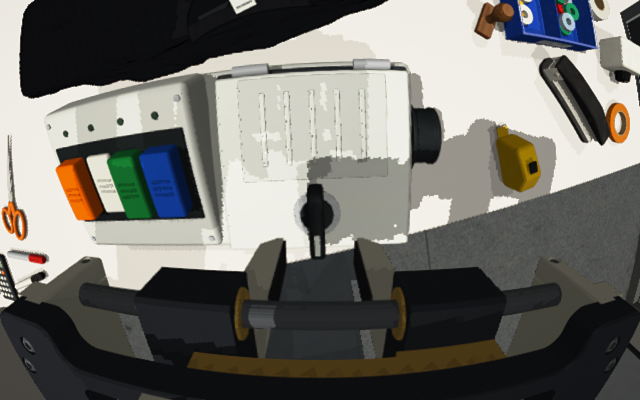

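The knob is at its stop: the wing points to the front, the end torque rose, and the cover looks flat. The orange key is at about (78,185). Next I'll close the fingers, turn them along the key and move beside it.

In the tool's units: 0.0392 m / 0.75 = 0.0523, -0.01 m / 0.75 = -0.0133, -0.135 rad / 6.2832 = -0.0215.

```bash
python3 inch.py '[[[0, 0, 0, -0.0133, -0.0215], [0, 0, 0, 0, -0.0215], [0, 0, 0, 0, -0.0215], [0, 0, 0, 0, -0.0215], [0, 0, 0, 0, -0.0215], [0, 0, 0, 0, -0.0215], [0, 0, 0, 0, -0.0215], [0, 0, 0, 0, -0.0215], [0, 0, 0, 0, -0.0215], [0, 0, 0, 0, -0.0215], [0, 0, 0, 0, -0.0215], [0, 0, 0, 0, -0.0215], [0, 0, 0, 0, 0], [0, 0.0523, 0.0027, 0, 0], [0, 0.0523, 0.0027, 0, 0], [0, 0.0523, 0.0027, 0, 0], [0, 0.0523, 0.0027, 0, 0], [0, 0.0523, 0.0027, 0, 0], [0, 0.0523, 0.0027, 0, 0], [0, 0, 0, 0, 0]]]' 10
python3 - <<'E'
from h import *
from plant import robot, eyes, read_state
c=eyes.read_camera("wrist");c["fish"]=1;pickle.dump(c,open("w5.pkl","wb"));cv2.imwrite("pics/w5.png",cv2.resize(c["image"][60:360,120:520],None,fx=2,fy=2)[:,:,::-1])
w=pickle.load(open("w4.pkl","rb"))
for p in((.5373,-.0523,-.2),):
  for X in([-.0116,.144,.135],[-.045,-.09,.145]):
    print((proj(c,W(p,X))-[120,60])*2,proj(w,W(p,X)),W(p,X))
s=read_state();print(s["tool_pos"],Ro.from_rotvec(s["orientation"]).as_matrix().round(3))
E
```

```text
t: 13.05
tool_pos: [0.5316, 0.1005, 0.2215]
orientation: [-2.426, -1.993, -0.0]
force: [-0.1, -0.0, -0.0]
opening: 0.0005
gripper_force: 0.0
[460.54774228 327.27727401] [ 76.26278936 195.62774135] [0.55453961 0.09113415 0.135     ]
[381.94504945 708.44775221] [319.47153487 226.1907236 ] [ 0.47531676 -0.13156587  0.145     ]
[0.53126249 0.098437   0.22140809] [[ 0.194  0.981 -0.002]
 [ 0.981 -0.194  0.   ]
 [-0.    -0.002 -1.   ]]
```

View pics/w5.png

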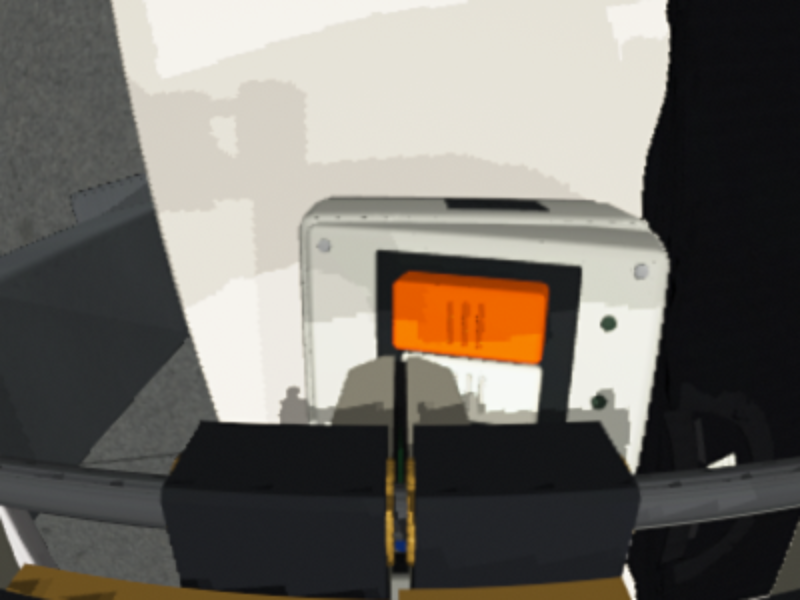

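Orange top face here has corners (402,281),(548,289),(541,362),(394,349) with its centre at (471,320). I'll triangulate with all views.

```bash
python3 - <<'E'
from h import *
d=pickle.load(open("cam.pkl","rb"));T,S=d["top"],d["scene"];w=pickle.load(open("w5.pkl","rb"));w4=pickle.load(open("w4.pkl","rb"))
t=lambda u,v:np.array([255+(u+.5)/5.6-.5,150+(v+.5)/5.6-.5])
s=lambda u,v:np.array([250+(u+.5)/6-.5,155+(v+.5)/6-.5])
u5=np.array([120+471/2,60+320/2])
for o in([(T,t(104,206)),(S,s(210,366)),(w,u5)],[(T,t(104,206)),(w,u5)],[(S,s(210,366)),(w,u5)]):
  r=tri(o);print(r.x,r.fun.round(2))
E
```

```text
[0.5589842  0.09167778 0.13107843] [ 0.05 -1.16 -0.91  0.78 -0.38  0.34]
[0.55918389 0.09124555 0.12910394] [ 0.27 -1.12 -0.31 -0.02]
[0.55912734 0.0921502  0.13236558] [-1.06  0.59 -0.12  0.29]
```

In the tool's units: 0.02 m / 0.75 = 0.0267, -0.0015 m / 0.75 = -0.002.

```bash
python3 inch.py '[[[0, -0.002, 0.0053, 0.0267, 0], [0, 0, 0.0053, 0.024, 0], [0, 0, 0.004, 0.008, 0], [0, 0, 0.0013, 0.004, 0], [0, 0, 0, 0, 0]]]'
python3 inch.py '[[[0, 0, 0.0012, 0.004, 0], [0, 0, 0, 0, 0]]]'
python3 inch.py '[[[0, 0, 0.0012, 0.004, 0], [0, 0, 0, 0, 0]]]'
```

```text
t: 13.6
tool_pos: [0.5431, 0.092, 0.1756]
orientation: [-2.429, -1.992, 0.001]
force: [-0.1, -0.8, 0.2]
opening: 0.0006
gripper_force: 0.0
t: 13.8
tool_pos: [0.5443, 0.0923, 0.1731]
orientation: [2.427, 1.994, 0.001]
force: [-0.5, -0.9, -0.3]
opening: 0.0005
gripper_force: 0.0
t: 14.0
tool_pos: [0.5449, 0.0923, 0.1695]
orientation: [2.427, 1.995, 0.0]
force: [0.3, 0.3, 0.3]
opening: 0.0002
gripper_force: 0.0
```

In the tool's units: 0.003 m / 0.75 = 0.004, 0.001 m / 0.75 = 0.0013.

```bash
for i in 1; do python3 inch.py '[[[0, 0.0013, 0.0012, 0.004, 0], [0, 0, 0, 0, 0]]]'; python3 inch.py '[[[0, 0, 0.0008, 0.0027, 0], [0, 0, 0, 0, 0]]]'; done
```

```text
t: 14.2
tool_pos: [0.5458, 0.0932, 0.1662]
orientation: [-2.427, -1.995, 0.001]
force: [-0.4, 0.3, -0.4]
opening: 0.0004
gripper_force: 0.0
t: 14.4
tool_pos: [0.5464, 0.093, 0.1643]
orientation: [-2.427, -1.995, 0.001]
force: [0.2, 0.4, -0.1]
opening: 0.0005
gripper_force: 0.0
```

In the tool's units: 0.002 m / 0.75 = 0.0027, 0.0006 m / 0.75 = 0.0008.

```bash
 python3 inch.py '[[[0, 0, 0.0008, 0.0027, 0], [0, 0, 0, 0, 0]]]'; python3 inch.py '[[[0, 0, 0.0008, 0.0027, 0], [0, 0, 0, 0, 0]]]'
```

```text
t: 14.6
tool_pos: [0.547, 0.0928, 0.1623]
orientation: [-2.427, -1.994, 0.001]
force: [-0.7, -0.2, 0.5]
opening: 0.0003
gripper_force: 0.0
t: 14.8
tool_pos: [0.5476, 0.0927, 0.1603]
orientation: [-2.427, -1.994, 0.0]
force: [-0.5, 0.2, -0.6]
opening: 0.0004
gripper_force: 0.0
```

In the tool's units: 0.002 m / 0.75 = 0.0027.

```bash
 python3 inch.py '[[[0, 0, 0, 0.0027, 0], [0, 0, 0, 0, 0]]]'; python3 inch.py '[[[0, 0, 0, 0.0027, 0], [0, 0, 0, 0, 0]]]'; python3 inch.py '[[[0, 0, 0.0004, 0.002, 0], [0, 0, 0, 0, 0]]]'
```

```text
t: 15.0
tool_pos: [0.5476, 0.0927, 0.1584]
orientation: [-2.427, -1.995, 0.0]
force: [-0.3, 0.2, -0.4]
opening: 0.0006
gripper_force: 0.0
t: 15.2
tool_pos: [0.548, 0.0927, 0.1568]
orientation: [2.427, 1.994, 0.001]
force: [-0.2, 0.4, 1.9]
opening: 0.0001
gripper_force: 0.9
t: 15.4
tool_pos: [0.5484, 0.0926, 0.1553]
orientation: [2.427, 1.994, 0.001]
force: [-0.3, -0.3, 2.3]
opening: 0.0005
gripper_force: 1.2
```

Contact at TCP z≈0.157, which agrees with the estimate. Now I'll press along the normal, watching the force.

In the tool's units: 0.002 m / 0.75 = 0.0027, 0.0006 m / 0.75 = 0.0008.

```bash
 python3 inch.py '[[[0, 0, 0.0008, 0.0027, 0], [0, 0, 0, 0, 0]]]'; python3 inch.py '[[[0, 0, 0.0008, 0.0027, 0], [0, 0, 0, 0, 0]]]'; python3 inch.py '[[[0, 0, 0.0004, 0.0013, 0], [0, 0, 0, 0, 0]]]'; python3 inch.py '[[[0, 0, 0.0004, 0.0013, 0], [0, 0, 0, 0, 0]]]'
```

```text
t: 15.6
tool_pos: [0.5489, 0.0925, 0.1532]
orientation: [2.427, 1.994, 0.001]
force: [1.7, -0.1, 3.2]
opening: 0.0007
gripper_force: 1.5
t: 15.8
tool_pos: [0.5495, 0.0925, 0.1514]
orientation: [2.427, 1.995, 0.001]
force: [-0.3, -0.5, 4.9]
opening: 0.0006
gripper_force: 2.6
t: 16.0
tool_pos: [0.5497, 0.0924, 0.1505]
orientation: [2.427, 1.994, 0.001]
force: [-0.5, -0.6, 5.2]
opening: 0.0005
gripper_force: 2.6
t: 16.2
tool_pos: [0.55, 0.0923, 0.1496]
orientation: [2.427, 1.994, 0.001]
force: [-1.3, 0.2, 6.0]
opening: 0.0003
gripper_force: 3.2
```

In the tool's units: 0.001 m / 0.75 = 0.0013, 0.0003 m / 0.75 = 0.0004.

```bash
python3 inch.py '[[[0, 0, 0.0004, 0.0013, 0], [0, 0, 0, 0, 0]]]'; python3 inch.py '[[[0, 0, 0.0004, 0.0013, 0], [0, 0, 0, 0, 0]]]'
```

```text
t: 16.4
tool_pos: [0.5503, 0.0923, 0.1486]
orientation: [2.427, 1.994, 0.001]
force: [-0.5, -0.1, 7.4]
opening: 0.0009
gripper_force: 3.4
t: 16.6
tool_pos: [0.5506, 0.0922, 0.1475]
orientation: [2.427, 1.994, 0.001]
force: [-0.8, -0.1, 5.1]
opening: 0.0003
gripper_force: 2.9
```

In the tool's units: 0.0007 m / 0.75 = 0.0009, 0.0002 m / 0.75 = 0.0003.

```bash
python3 inch.py '[[[0, 0, 0.0003, 0.0009, 0], [0, 0, 0, 0, 0]]]'; python3 inch.py '[[[0, 0, 0.0003, 0.0009, 0], [0, 0, 0, 0, 0]]]'
```

```text
t: 16.8
tool_pos: [0.5509, 0.0922, 0.1468]
orientation: [2.427, 1.994, 0.001]
force: [0.4, -0.1, 5.3]
opening: 0.0006
gripper_force: 2.2
t: 17.0
tool_pos: [0.5507, 0.0921, 0.1454]
orientation: [-2.427, -1.995, 0.0]
force: [0.3, -0.2, -0.7]
opening: 0.0003
gripper_force: 0.1
```

In the tool's units: 0.0005 m / 0.75 = 0.0007, 0.0001 m / 0.75 = 0.0001.

```bash
python3 inch.py '[[[0, 0, 0.0001, 0.0007, 0], [0, 0, 0, 0, 0]]]'; python3 inch.py '[[[0, 0, 0.0001, 0.0007, 0], [0, 0, 0, 0, 0]]]'
```

```text
t: 17.2
tool_pos: [0.5506, 0.0921, 0.1448]
orientation: [-2.427, -1.994, 0.001]
force: [0.3, -0.2, 1.4]
opening: 0.0003
gripper_force: 0.8
t: 17.4
tool_pos: [0.5507, 0.0921, 0.1446]
orientation: [-2.427, -1.994, 0.001]
force: [-1.5, -0.2, 2.9]
opening: 0.0005
gripper_force: 1.6
```

In the tool's units: 0.0005 m / 0.75 = 0.0007, 0.0001 m / 0.75 = 0.0001.

```bash
python3 inch.py '[[[0, 0, 0.0001, 0.0007, 0], [0, 0, 0, 0, 0]]]'; python3 inch.py '[[[0, 0, 0.0001, 0.0007, 0], [0, 0, 0, 0, 0]]]'
```

```text
t: 17.6
tool_pos: [0.5508, 0.0921, 0.1443]
orientation: [-2.427, -1.995, 0.001]
force: [-2.2, 0.2, 4.9]
opening: 0.0004
gripper_force: 2.6
t: 17.8
tool_pos: [0.551, 0.0921, 0.1438]
orientation: [-2.427, -1.995, 0.0]
force: [-3.2, 0.4, 5.0]
opening: 0.0003
gripper_force: 3.0
```

In the tool's units: 0.0007 m / 0.75 = 0.0009, 0.0002 m / 0.75 = 0.0003.

```bash
python3 inch.py '[[[0, 0, 0.0003, 0.0009, 0], [0, 0, 0, 0, 0]]]'; python3 inch.py '[[[0, 0, 0.0003, 0.0009, 0], [0, 0, 0, 0, 0]]]'
```

```text
t: 18.0
tool_pos: [0.5511, 0.0921, 0.1433]
orientation: [-2.427, -1.995, 0.001]
force: [-5.1, -0.4, 7.5]
opening: 0.0003
gripper_force: 4.3
t: 18.2
tool_pos: [0.5512, 0.092, 0.143]
orientation: [-2.427, -1.994, 0.001]
force: [-7.3, -0.3, 10.7]
opening: 0.0007
gripper_force: 6.1
```

In the tool's units: 0.001 m / 0.75 = 0.0013.

```bash
python3 inch.py '[[[0, 0, 0, 0.0013, 0], [0, 0, 0, 0, 0]]]'; python3 inch.py '[[[0, 0, -0.0027, -0.0133, 0], [0, 0, -0.004, -0.04, 0], [0, -0.04, -0.0133, -0.04, 0], [0, -0.0667, -0.0267, -0.0267, 0], [0, -0.0667, -0.0267, 0, 0], [0, 0, 0, 0, 0]]]'
python3 - <<'E'
from h import *
from plant import robot, eyes, read_state
c=eyes.read_camera("wrist");s=eyes.read_camera("scene")
a=cv2.resize(c["image"][0:260,170:520],None,fx=1.4,fy=1.4);b=cv2.resize(s["image"][175:250,250:330],None,fx=3.7,fy=3.7)
im=np.zeros((max(len(a),len(b)),a.shape[1]+b.shape[1],3),np.uint8);im[:len(a),:a.shape[1]]=a;im[:len(b),a.shape[1]:]=b;print(im.shape)
cv2.imwrite("pics/w6.png",im[:,:,::-1])
E
```

```text
t: 18.4
tool_pos: [0.5513, 0.092, 0.1427]
orientation: [-2.427, -1.995, 0.0]
force: [-10.4, -0.4, 14.6]
opening: 0.0003
gripper_force: 8.5
t: 19.0
tool_pos: [0.4765, -0.0197, 0.2293]
orientation: [2.43, 1.989, -0.001]
force: [-0.3, -0.8, -0.5]
opening: 0.0002
gripper_force: 0.0
(364, 786, 3)
```

View pics/w6.png

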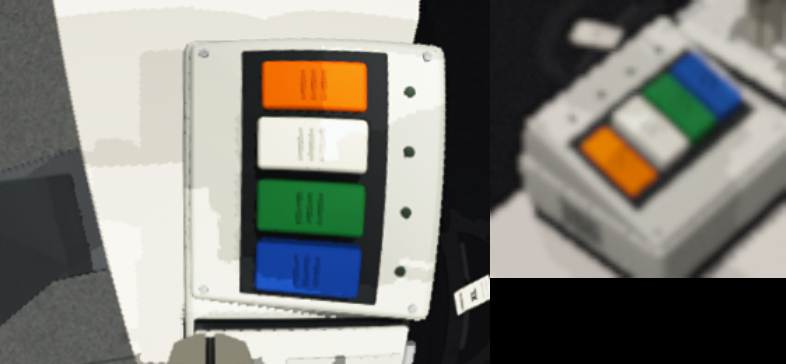

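The orange key (315,85) is low and stays down by itself. White (312,145) has sprung up, and green and blue are still up.

```bash
python3 -c "
from plant import robot, eyes, read_state;print(robot.close_job())"
```

```text
the job is handed in; nothing more can be done
None
```

I pressed the cover down and turned the wing knob to its stop, then pressed the orange key until it latched and the white key sprang up, and handed the job in at about 19 s; no verdict was returned.

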